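# Turn up the block heater by four clicks

### The job

Turn the block heater up by exactly four clicks: with a fingertip against the side of the raised bar on its dial, push the dial round clockwise (seen from above) from where it stands, feeling the click-stops, and leave it resting in the fourth stop without ever going on to a fifth. Only push the bar, do not straddle or pinch it between the fingers, and leave the two capped tubes, the small bottle and the tip box where they stand.

Things in the scene. Friction and masses are not known exactly. Their poses are not given: they have to be found in the camera images.
- heater: fixed white dry block heater, housing 240 (x) x 320 (y) x 70 mm high; origin at the centre of its underside, z up. Dial axis at (0, -80) mm in this frame; a well block 150 x 100 x 40 mm stands on top at (0, 90) mm. The dial's scale has 11 stops; in the lowest, the bar lies 120 degrees counter-clockwise of the heater's +x; the dial starts in one of the lowest four
- dial: click-stop dial on the heater's top: a bare white disc, 94 mm diameter, 11 mm thick, with one raised black bar. Origin on its vertical axis at the disc's underside, 73 mm above the bench (disc top 84 mm); z up, x points from the axis along the bar. A click is 24 degrees. Leaving a stop takes about 3 N at the bar; just before half-way to the next, the dial snaps forward into that stop and stays there.
- bar (a point): middle of the top of the dial's raised bar, 31 mm from the axis, 112 mm above the bench; goes round with the dial. The bar stands upright on the disc, runs radially from 17 to 45 mm from the axis, is 10 mm thick across and rises 28 mm above the disc
- tube_a: loose capped sample tube, 13 mm diameter (cap 16 mm), 61 mm tall, standing in a well of the heater's block, its top 136 mm above the bench; origin at the centre of its bottom
- tube_b: another such tube in another well
- bottle: loose small white bottle, 48 mm diameter, 85 mm tall, standing on the bench on the dial's side of the heater; origin at the centre of its underside
- tipbox: loose box of pipette tips, 120 x 85 x 64 mm, standing on the bench on the well block's side of the heater; origin at the centre of its underside

How it is judged:
By the outcome, as a careful person would: the job done as asked, in the order asked, and still so for the second after the job is handed in, with the robot touching nothing.
It also fails if it takes over 48 s, if anything falls off the work surface, if the arm or the gripper's body presses on something with over 40 N, if the wrist force passes 120 N, or if a joint passes its speed limit or range.

### The arm

A 6-joint arm with a two-finger parallel gripper is mounted at the origin on the work surface. World frame = base frame: x ahead of the robot, y to its left, z up, the work surface at z = 0. Lengths are in m, angles in rad, forces in N, time in s.
With the tool pointing down it reaches from about 0.325 to 0.85 m from the base axis. Payload 15.5 kg.
Tool frame: the origin (TCP) lies at the very end of the fingers, on their centre line; the grasp point (between the pads) lies 19 mm behind it (bot.hold_point_z is the distance from the TCP to the grasp point, in m); z points along the fingers, y is the line along which they close (so a half turn about z gives the same grasp; the last joint's range is limited). The gripper opens to 91 mm and grips with 3 to 60 N. Pads are 32 mm wide; open, the fingers measure 118 mm over their backs; the gripper's body (76 mm by 178 mm) begins 60 mm behind the grasp point.
Start: joints at [-1.242, 0.494, 1.345, -0, 1.302, -0.096], TCP at [0.257, -0.57, 0.214] pointing down, gripper open.
Joint ranges: [-2.91, 2.91], [-0.82, 2.16], [0.22, 2.67], [-1.22, 4.37], [0.12, 2.79], [-3.08, 3.08]. Speed limits (rad/s): [1.89, 1.89, 2.57, 3.01, 3.01, 3.01].

### API

Orientations are given as a rotation vector (axis times angle).
In Python, from plant import bot gives the robot as it stands. Calls block until the motion is done:
- bot.move_to(position, orientation): joint-space move of the TCP to a pose.
- bot.movel(position, v=0.15, attitude=None, force_limit=None): straight line of the TCP; attitude=None keeps the orientation; v is the mean speed in m/s. With force_limit (N) it stops when the force on the tool has changed by that much, and returns True; else False.
- bot.movej(angles): joint-space move.
- bot.set_gripper(opening, effort=None): opening from 0.0 (shut) to 1.0 (fully open); effort is the grip in N (None keeps the last); returns when the fingers have stopped.
- bot.hold(seconds).
- bot.solve_ik(position, orientation): joint angles nearest the present ones, or None.
- bot.read_state(): the state.
- bot.get_image(name): name is "scene" or "top" or "wrist"; returns a dict with "pixels" (384x512x3 uint8, red, green, blue), "intrinsics" (3x3 intrinsics, pixels), "k1" (the pictures are not rectified: a ray, as slopes to the right and down, at radius r is drawn at 1 + k1 r^2 times it, then the intrinsics apply), "rvec" (rotation vector, rad) and "tvec" (3), from world to camera coordinates, as OpenCV has them; the wrist camera has in their place "T_tool_cam" (4x4, takes a point from camera to tool coordinates, whose origin is the TCP and whose axes are the flange's). Camera axes: x right, y down, z forward; pixel columns grow to the right and rows downward; lengths in m; the calibration is good to about 2 mm. A picture is of the moment at which its call begins: read the wrist's pose just before it. There is no depth.
A pose or a line that the arm cannot do raises bot.IKError and nothing moves.
- bot.job_done(): hands the job in; it is judged then, once.
Trained networks look in a picture, given as the dict that the camera call returned (one of the last four; its "shot" number tells which), for a name from the list of things; names that differ only in an ending like _2 or _b are one class to them, and where a whole thing is asked for, a point or a joint stands for the part that bears it (a point fixed in the world has none). Each returns a list of dicts, best first, with "score" (0 to 1); they miss things now and then, are a little off and sometimes report something else, mostly with a low value. They report only what shows in the picture. A call takes as long as a camera call.
- bot.recognise(picture, thing): "location" ([x, y, z] in m, in world coordinates, good to about 4 mm: the middle of the surface that is visible of it).
The state is a dict: "time": time; "qpos": joint angles; "qvel": joint speeds; "tau": joint torques, N m; "eef_pos": TCP position; "tcp_rot": TCP orientation; "ft_force": force on the tool from outside, world axes, zero at the start; "moment": the same for the moment, N m; "grip_width": opening from 0.0 (shut) to 1.0 (fully open); "grip_force": force on a finger pad.
Only numpy, scipy, OpenCV 4.12 (cv2) and the standard library are available. Lean on these libraries where they do the work, as an engineer would, in place of code of your own. Each camera call takes 0.05 s, during which the arm holds its last target. There are 200 camera calls.

## Working session

There is one attempt and no reset: what is moved stays moved. The work goes in short steps, each a Python script; the robot and the scene stay as the last script left them, time stands still between calls to the robot, and variables do not carry over. Pictures are saved under pics/ and viewed, at most 10 in all, crops included, and the job is handed in when it is done.

```bash
ls; mkdir -p pics
python3 - <<'E'
from plant import bot
import cv2
for n in("top","scene"):
    p=bot.get_image(n); cv2.imwrite(f"pics/{n}0.png",p["pixels"][:,:,::-1])
    print(n,p["intrinsics"],p["k1"],p["rvec"],p["tvec"])
    for t in("heater","dial","bar","tube_a","bottle","tipbox"):
        print(t,[(d["score"],d["location"]) for d in bot.recognise(p,t)[:3]])
print(bot.read_state()["time"])
E
```

```text
pics
top [[388.71290113   0.         254.59069364]
 [  0.         388.71290113 185.80489925]
 [  0.           0.           1.        ]] -0.03303081262145122 [ 2.14762468 -2.13094777  0.20670314] [0.07064675 0.56492198 0.94224805]
heater [(0.67, [0.5381, 0.0463, 0.071])]
dial [(0.74, [0.5529, -0.0249, 0.0877])]
bar [(0.56, [0.5477, -0.0283, 0.0847])]
tube_a [(0.38, [0.5496, 0.1138, 0.1343])]
bottle [(0.88, [0.531, -0.1771, 0.057])]
tipbox [(0.89, [0.4954, 0.2948, 0.0582])]
scene [[357.13173445   0.         256.44145021]
 [  0.         357.13173445 192.20146248]
 [  0.           0.           1.        ]] 0.01361193703470629 [ 2.1089946   1.10433276 -0.45903945] [-0.38603849 -0.22004674  1.13082931]
heater [(0.68, [0.5883, 0.0179, 0.0672])]
dial [(0.64, [0.5545, -0.0321, 0.0789])]
bar [(0.96, [0.5574, -0.028, 0.0853])]
tube_a [(0.6, [0.561, 0.1155, 0.1332]), (0.55, [0.482, 0.1544, 0.1249])]
bottle [(0.95, [0.5424, -0.1896, 0.0509])]
tipbox [(0.71, [0.5219, 0.2908, 0.0577])]
0.7
```

View pics/top0.png

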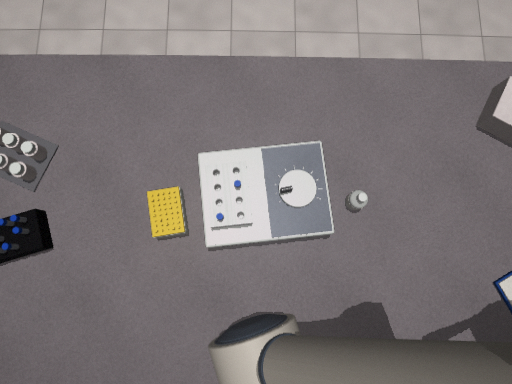

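View pics/scene0.png

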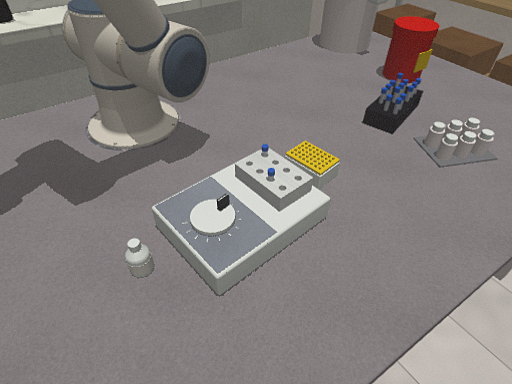

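Top view: the heater spans about (200,150)–(331,245). The dial is at about (297,188) with the bar pointing left (+y), probably stop 1 (96°). The bottle is at (358,201) and the tubes at (220,217) and (238,184). Next I'll go above the dial for a closer look.

```bash
cat > h.py <<'E'
from plant import bot
import numpy as np, cv2
from scipy.spatial.transform import Rotation as R
def down(yaw):  # tool z down, tool x at world angle yaw
    return (R.from_euler('z',yaw)*R.from_euler('x',np.pi)).as_rotvec()
def unproj(px,p,z,T=None):
    K=p["intrinsics"]; d=(np.array(px,float)-[K[0][2],K[1][2]])/[K[0][0],K[1][1]]
    u=d.copy()
    for _ in range(10): u=d/(1+p["k1"]*(u**2).sum(-1,keepdims=True))
    r=np.c_[u.reshape(-1,2),np.ones(u.size//2)]
    if T is None:
        M=cv2.Rodrigues(np.array(p["rvec"]))[0]; o=-M.T@np.array(p["tvec"]).ravel(); r=r@M
    else: o=T[:3,3]; r=r@T[:3,:3].T
    return (o+r*((z-o[2])/r[:,2])[:,None])[:,:2]
E
python3 - <<'E'
from h import *
s=bot.read_state(); M=R.from_rotvec(s["tcp_rot"]).as_matrix(); print(M[:,0],M[:,1])
for y in np.radians(range(-180,181,30)):
    q=bot.solve_ik([.55,-.02,.1],down(y)); print(round(np.degrees(y)),None if q is None else np.round(q,2))
p=bot.get_image("wrist");print(p["T_tool_cam"],p["intrinsics"],p["k1"])
# from top pic
t=cv2.imread("pics/top0.png"); cv2.imwrite("pics/c.png",cv2.resize(t[135:255,190:380],None,fx=4,fy=4,interpolation=cv2.INTER_CUBIC))
E
```

```text
[ 9.11546172e-01  4.11197734e-01 -2.97202959e-06] [ 4.11197734e-01 -9.11546171e-01  3.93549597e-05]
-180 [-0.14  0.53  1.66  0.    0.95 -1.72]
-150 [-0.14  0.53  1.66  0.    0.95 -2.24]
-120 [-0.14  0.53  1.66 -0.    0.95 -2.76]
-90 [-0.14  0.53  1.66 -0.    0.95  3.  ]
-60 [-0.14  0.53  1.66 -0.    0.95  2.47]
-30 [-0.14  0.53  1.66 -0.    0.95  1.95]
0 [-0.14  0.53  1.66 -0.    0.95  1.43]
30 [-0.14  0.53  1.66 -0.    0.95  0.9 ]
60 [-0.14  0.53  1.66 -0.    0.95  0.38]
90 [-0.14  0.53  1.66 -0.    0.95 -0.14]
120 [-0.14  0.53  1.66  0.    0.95 -0.67]
150 [-0.14  0.53  1.66  0.    0.95 -1.19]
180 [-0.14  0.53  1.66  0.    0.95 -1.72]
[[-8.74249295e-04 -9.59389026e-01 -2.82084972e-01  8.02452790e-02]
 [ 9.99999570e-01 -7.51185367e-04 -5.44410146e-04 -5.90276424e-04]
 [ 3.10403016e-04 -2.82085327e-01  9.59389270e-01 -1.70636504e-01]
 [ 0.00000000e+00  0.00000000e+00  0.00000000e+00  1.00000000e+00]] [[320.03432209   0.         257.96867877]
 [  0.         320.03432209 191.26840775]
 [  0.           0.           1.        ]] -0.08018099781288376
```

View pics/c.png

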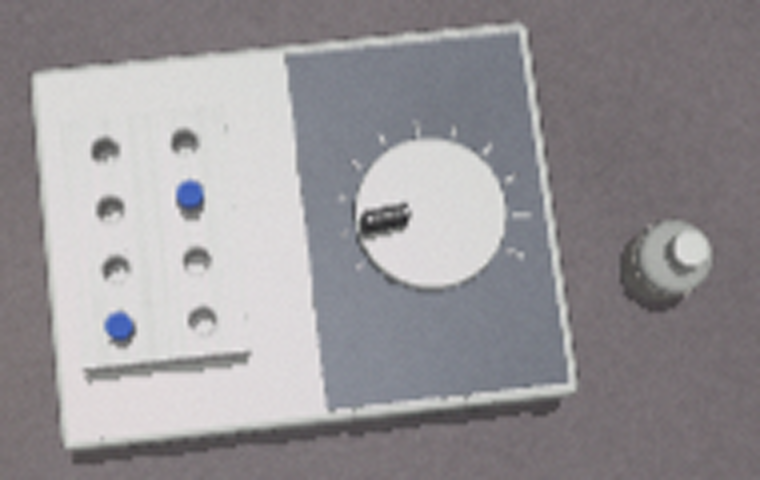

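Run:
```python
from h import *
p=bot.get_image("top")
c=np.array([(35,73),(522,25),(574,388),(65,447)])/4+[190-.4,135-.4]
W=unproj(c,p,.07); print(W, W.mean(0))
e=[W[0]-W[1],W[3]-W[2]]; print([np.linalg.norm(a) for a in e],np.linalg.norm(W[0]-W[3]))
yaw=np.mean([np.degrees(np.arctan2(a[1],a[0]))-90 for a in e]+[np.degrees(np.arctan2(*(a)[::-1])) for a in (W[0]-W[3],W[1]-W[2])]); y=np.radians(yaw)
ax=W.mean(0)+.08*np.array([np.sin(y),-np.cos(y)]); print("yaw",yaw,"axis",ax)
b=np.array([(430.5,212)])/4+[190-.4,135-.4]; print("disc",unproj(b,p,.084))
bot.set_gripper(0.0)
bot.move_to([ax[0],ax[1]-.03,.22],down(np.radians(100)))
s=bot.read_state(); p=bot.get_image("wrist")
T=np.eye(4);T[:3,:3]=R.from_rotvec(s["tcp_rot"]).as_matrix();T[:3,3]=s["eef_pos"]; T=T@np.array(p["T_tool_cam"])
np.save("T.npy",T); import pickle; pickle.dump(p,open("w.pkl","wb"))
cv2.imwrite("pics/w1.png",p["pixels"][:,:,::-1]); print(s["time"],s["eef_pos"],s["grip_width"],s["ft_force"])
```

```text
[[ 0.643688    0.21798477]
 [ 0.67883491 -0.09132533]
 [ 0.44822629 -0.11808771]
 [ 0.41049414  0.1926742 ]] [0.54531084 0.05031148]
[np.float64(0.31130057184007115), np.float64(0.3130442071699822)] 0.23456343064038482
yaw 6.554940756514934 axis [ 0.55444331 -0.02916555]
disc [[ 0.5546311  -0.02921552]]
4.2833 [ 0.55448014 -0.05998307  0.21997649] 0.0075588049859743765 [-0.29811162 -0.71642035 -0.14249814]
```

View pics/w1.png

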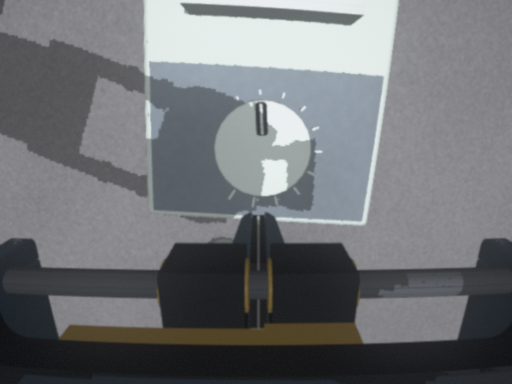

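The wrist view shows the dial centred at (263,148) and the bar at (261,103)–(263,135), pointing up (about +y). This fits the computed axis. I'll check the angle, then approach the CCW side until the finger touches.

```bash
cat >> h.py <<'E'
AX=np.array([.5545,-.0292]); YAW=6.55
def pose(phi,off,z,r=.031): # bar angle phi (world deg), finger centre off CCW of the bar's centre line
    a=np.radians(phi); rh=np.array([np.cos(a),np.sin(a)]); th=np.array([-rh[1],rh[0]])
    return [*(AX+r*rh+off*th),z], down(a)
E
python3 - <<'E'
from h import *
import pickle
p=pickle.load(open("w.pkl","rb"));T=np.load("T.npy")
b=unproj([(261,103),(262.5,134)],p,.112,T); d=unproj([(263,148)],p,.084,T)[0]; print(b,d)
print([ (np.degrees(np.arctan2(*(x-AX)[::-1])),np.linalg.norm(x-AX)) for x in b], np.degrees(np.arctan2(*(b[0]-b[1])[::-1])))
phi=96+YAW
P,O=pose(phi,.035,.16); bot.move_to(P,O)
P,O=pose(phi,.035,.093); print("down",bot.movel(P,v=.08,force_limit=4))
P,O=pose(phi,.008,.093); print("touch",bot.movel(P,v=.015,attitude=O,force_limit=1.5))
s=bot.read_state(); a=np.radians(phi); print("off",(np.array(s["eef_pos"][:2])-AX)@[-np.sin(a),np.cos(a)],s["eef_pos"],s["ft_force"],s["time"])
p=bot.get_image("wrist"); cv2.imwrite("pics/w2.png",p["pixels"][:,:,::-1])
E
```

```text
[[ 0.54394004  0.01575137]
 [ 0.54974719 -0.00971066]] [ 0.553467   -0.02574215]
[(np.float64(103.22018106090047), np.float64(0.04617508769320419)), (np.float64(103.70504979685768), np.float64(0.020060499186287332))] 102.84773834531875
down False
touch True
off 0.016398926603708137 [ 0.53173114 -0.00238852  0.09265894] [-0.739271   -0.4477645   0.24567948] 6.9583
```

View pics/w2.png

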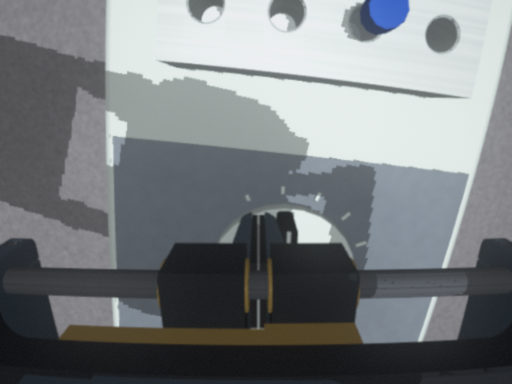

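Bar angle measures 103°, against 102.5° expected for stop 1. The finger rests on the bar's CCW side, bar at (288,228). I'll push in small arc steps while logging the force, and stop between clicks 3 and 4 to check.

```bash
cat > push.py <<'E'
from h import *
import sys
a0,a1=map(float,sys.argv[1:3]); phi0=96+YAW; L=[]
for d in np.arange(a0,a1+.01,3):
    P,O=pose(phi0-d,.0164,.093); bot.movel(P,v=.012,attitude=O)
    s=bot.read_state(); a=np.radians(phi0-d); f=np.array(s["ft_force"])
    L.append((int(d),round(float(f[:2]@[-np.sin(a),np.cos(a)]),1),round(float(f[2]),1)))
print(L,s["time"],np.round(s["qpos"],2))
p=bot.get_image("wrist"); cv2.imwrite(sys.argv[3],p["pixels"][:,:,::-1])
E
python3 push.py 3 63 pics/w3.png
```

```text
[(3, 1.4, -1.4), (6, 2.6, -1.2), (9, 2.8, -2.0), (12, 0.1, -0.3), (15, 0.1, 0.8), (18, -0.1, 0.7), (21, 0.3, -0.5), (24, 1.2, -0.4), (27, 1.6, -0.4), (30, 3.3, 0.7), (33, 3.8, -1.0), (36, -0.1, -0.8), (39, -0.7, 0.2), (42, 0.1, -0.6), (45, 0.3, 0.5), (48, 2.0, 1.0), (51, 3.1, 0.1), (54, 3.8, -0.5), (57, 3.4, -0.7), (60, 0.4, -0.0), (63, 0.3, 0.4)] 13.325 [-0.1   0.56  1.62  0.    0.96  0.78]
```

View pics/w3.png

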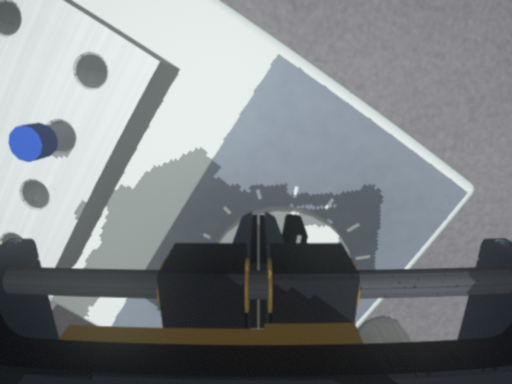

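The force log shows three clear snaps, at about 11°, 35° and 59°. The picture agrees: the bar at (293,228) has jumped ahead of the finger. I'll push to 87° for the fourth snap, then back off the way I came, lift and look.

```bash
python3 push.py 66 87 pics/w4.png
python3 - <<'E'
from h import *
phi=96+YAW-87
P,O=pose(phi,.030,.093); bot.movel(P,v=.05)
P[2]=.2; bot.movel(P,v=.12)
bot.move_to([AX[0]-.05,AX[1]+.0,.24],down(np.radians(6.55)))
s=bot.read_state(); p=bot.get_image("wrist")
T=np.eye(4);T[:3,:3]=R.from_rotvec(s["tcp_rot"]).as_matrix();T[:3,3]=s["eef_pos"]; T=T@np.array(p["T_tool_cam"])
np.save("T.npy",T); import pickle; pickle.dump(p,open("w.pkl","wb"))
cv2.imwrite("pics/w5.png",p["pixels"][:,:,::-1]); print(s["time"])
E
```

```text
[(66, 0.4, -0.7), (69, 0.6, -0.5), (72, 1.5, 0.6), (75, 2.0, -0.2), (78, 4.2, -0.1), (81, 3.3, -0.2), (84, -0.4, 0.2), (87, 0.2, -0.5)] 15.775 [-0.11  0.57  1.59 -0.    0.98  1.19]
17.7417
```

View pics/w5.png

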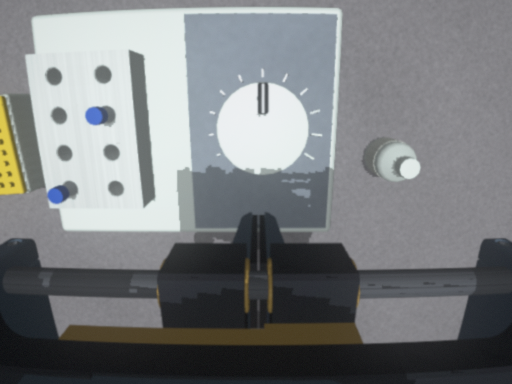

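The bar at (263,83)–(264,113) points along the heater's +x, at the sixth tick (263,72). That is 0°, stop 5, exactly four clicks from stop 1. The tubes, bottle and tip box haven't moved, and the robot is clear.

```bash
python3 -c "
from plant import bot
print(bot.job_done())"
```

```text
the job is handed in; nothing more can be done
None
```

The dial was turned up exactly four clicks, from stop 1 to stop 5 counting the lowest as 0 (four snaps felt, and the final picture agrees); the tubes, bottle and tip box were left where they stood, and the job is handed in.

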